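Clear the teaching-lab bench into its trays

TASK

The practical is over: sort the things in the middle of the bench into their trays. Stand the two blue-capped bottles in the blue tray, the two yellow-lidded tip boxes in the yellow tray and the green glass beaker in the grey washing-up tray, each upright and flat on the tray's floor, set down and not dropped. Leave the white paper cup and the red-lidded pot standing where they are.

Things in the scene. Friction and masses are not known exactly. Their poses are not given: they have to be found in the camera images.
- bottle_1: A small clear glass bottle with a blue screw cap, standing upright: round body 44 mm across from 0 to 58 mm above its foot, sloping in to the cap, which is 32 mm across and runs from 68 to 88 mm. Loose, about 0.12 kg. Origin: centre of its underside; z up along the bottle.
- bottle_2: The other small clear glass bottle with a blue screw cap, standing upright: round body 44 mm across from 0 to 58 mm above its foot, sloping in to the cap, which is 32 mm across and runs from 68 to 88 mm. Loose, about 0.12 kg. Origin: centre of its underside; z up along the bottle.
- tipbox_1: A pipette-tip box, white with a yellow lid (small orange panel on top), closed: 62 mm long (its x), 42 mm wide (its y), 56 mm high, in one piece. Loose, about 0.08 kg, stands at any yaw. Origin: centre of its underside; z up.
- tipbox_2: The other pipette-tip box, white with a yellow lid (small orange panel on top), closed: 62 mm long (its x), 42 mm wide (its y), 56 mm high, in one piece. Loose, about 0.08 kg, stands at any yaw. Origin: centre of its underside; z up.
- beaker: Empty green-tinted glass beaker, upright, straight-sided: 50 mm across, 70 mm high, wall 3 mm. Loose, about 0.07 kg. Origin: centre of its underside; z up.
- blue_tray: Blue plastic tray for bottles, fixed to the bench: 180 mm long (its x) by 96 mm wide (its y) outside, walls 5 mm thick, rim 20 mm above the bench, inner floor 4 mm above the bench and 170 x 86 mm. Origin: centre of its underside, on the bench; z up. The three trays are alike but for colour and swap places.
- yellow_tray: Yellow plastic tray for tip boxes, fixed to the bench: 180 mm long (its x) by 96 mm wide (its y) outside, walls 5 mm thick, rim 20 mm above the bench, inner floor 4 mm above the bench and 170 x 86 mm. Origin: centre of its underside, on the bench; z up. The three trays are alike but for colour and swap places.
- grey_tray: Grey plastic tray for washing-up, fixed to the bench: 180 mm long (its x) by 96 mm wide (its y) outside, walls 5 mm thick, rim 20 mm above the bench, inner floor 4 mm above the bench and 170 x 86 mm. Origin: centre of its underside, on the bench; z up. The three trays are alike but for colour and swap places.
- paper_cup: White paper cup, open, upright, 52 mm across at the foot, 68 mm at the rim, 82 mm high, very light; to be left alone. Origin: centre of its underside; z up.
- red_pot: White pot with a red lid, upright, 44 mm across at the lid, 48 mm high; to be left alone. Origin: centre of its underside; z up.

How it is judged:
By the outcome, as a careful person would: the job done as asked, in the order asked, and still so for the second after the job is handed in, with the robot touching nothing.
It also fails if it takes over 120 s, if anything falls off the work surface, if the arm or the gripper's body presses on something with over 40 N, if the wrist force passes 120 N, or if a joint passes its speed limit or range.

ROBOT

A 6-joint arm with a two-finger parallel gripper is mounted at the origin on the work surface. World frame = base frame: x ahead of the robot, y to its left, z up, the work surface at z = 0. Lengths are in mm, angles in rad, forces in N, time in s.
With the tool pointing down it reaches from about 375 to 925 mm from the base axis. Payload 5.7 kg.
Tool frame: the origin (TCP) lies at the very end of the fingers, on their centre line; the grasp point (between the pads) lies 19 mm behind it (bot.pinch_z is the distance from the TCP to the grasp point, in mm); z points along the fingers, x is the direction in which the jaws open and shut, and the axes are right-handed (so a half turn about z gives the same grasp; the last joint's range is limited). The gripper opens to 88 mm and grips with 3 to 60 N. Pads are 20 mm wide; open, the fingers measure 115 mm over their backs; the gripper's body (75 mm by 178 mm) begins 61 mm behind the grasp point.
Start: joints at [-1.361, 0.359, 1.51, -0, 1.272, -0.115], TCP at [191.456, -568.601, 222.623] pointing down, gripper open.
Joint ranges: [-2.97, 2.97], [-1.01, 2.36], [0.21, 2.38], [-0.96, 4.11], [0.2, 2.71], [-2.98, 2.98]. Speed limits (rad/s): [2.39, 2.39, 3.14, 3.14, 3.14, 3.14].

INTERFACE

Orientations are given as a unit quaternion [w, x, y, z].
In Python, from station import bot gives the robot as it stands. The module is installed in compiled form; this text tells all that it offers.
- The arm moves only by the tool carry_out, never from a script. Its argument "series" is a list of rows, each a list of 7 numbers: the shift along the world's x, y, z in cm, then the turn, a rotation vector about the world's x, y, z in rad, then the closure in counts, from 0 (fully open) to 255 (shut). In form: [[dx, dy, dz, wx, wy, wz, fingers], ...]. A call has 1 to 8 rows; each row shifts and turns the pose as measured when the row begins; what a row does not reach is not made up. A row lasts 1/12 s, in which the tool goes at most 41.7 mm and 7.16 degrees, less where a joint would pass 70% of its speed; a pose out of reach is approached as far as the arm can. A call with a gripper value outside its range is refused whole. The fingers move at their own pace and stop on an object; "force" is the grip in N (left out, the last holds). Time passes only in rows, so rows that do not move let the fingers close. It gives the time, the measured TCP pose, the force and the opening at its end, in the units of the state.
- bot.state(): the state, without advancing time (a new reading comes with each control period).
- bot.get_image(name): name is "side" or "top"; returns a dict with "pixels" (420x560x3 uint8, red, green, blue), "K" (3x3 intrinsics, pixels), "world_to_cam" (4x4, takes a point from world to camera coordinates). Camera axes: x right, y up, looking along -z (the intrinsics and any distortion apply to the point x, -y, -z); pixel columns grow to the right and rows downward; lengths in mm; the calibration is good to about 2 mm. A picture is of the moment at which its call begins. There is no depth.
- bot.finish_job(): hands the job in, once; it reports no verdict.
Trained networks look in a picture, given as the dict that the camera call returned (one of the last four; its "shot" number tells which), for a name from the list of things; names that differ only in an ending like _2 or _b are one class to them, and where a whole thing is asked for, a point or a joint stands for the part that bears it (a point fixed in the world has none). Each returns a list of dicts, best first, with "confidence" (0 to 1); they miss things now and then, are a little off and sometimes report something else, mostly with a low value. They report only what shows in the picture. A call takes as long as a camera call.
- bot.regions_of(picture, label): "mask" (420x560 bool, what is visible of it) and "box" ([left, top, right, bottom] in pixels, round what is visible of it).
- bot.pinpoint(picture, label): "uv" ([column, row] in pixels: a listed point, or the origin of a listed thing).
The state is a dict: "time": time; "joint_pos": joint angles; "joint_vel": joint speeds; "tau": joint torques, N m; "position": TCP position; "tcp_rot": TCP orientation; "ft_force": force on the tool from outside, world axes, zero at the start; "wrist_torque": the same for the moment, N m; "finger_gap": finger opening in mm.
Only numpy, scipy, OpenCV 4.12 (cv2) and the standard library are available. Lean on these libraries where they do the work, as an engineer would, in place of code of your own. Each camera call takes 0.05 s, during which the arm holds its last target. There are 200 camera calls.

## Working session

There is one attempt and no reset: what is moved stays moved. The work goes in short steps, Python scripts to look and compute and a tool call to move; the robot and the scene stay as the last step left them, time stands still between calls to the robot, and variables do not carry over. Pictures are saved under pics/ and viewed, about 12 in all and at most 16, crops included, and the job is handed in when it is done.

Besides the shell and the picture viewer there is one more tool, called after "Call:" by a JSON object that holds its "method" and its "body". carry_out: Moves the arm, as the interface text tells. Its arguments: {"type":"object","properties":{"series":{"type":"array","items":{"type":"array","items":{"type":"number"}}},"force":{"type":"number"}},"required":["series"]}

```bash
mkdir -p pics; cat > h.py <<'E'
import numpy as np, cv2
from station import bot
def save(p,n): cv2.imwrite('pics/'+n+'.png',cv2.cvtColor(p['pixels'],cv2.COLOR_RGB2BGR))
def ray(p,uv):
    K=np.array(p['K']);T=np.array(p['world_to_cam']);R=T[:3,:3];t=T[:3,3]
    d=np.linalg.inv(K)@[uv[0],uv[1],1.]; d=np.array([d[0],-d[1],-d[2]])
    return -R.T@t, R.T@d
def at_z(p,uv,z):
    c,d=ray(p,uv); return (c+d*(z-c[2])/d[2])[:2]
def tri(p,u,q,v):
    a,d=ray(p,u);b,e=ray(q,v);s=np.linalg.lstsq(np.c_[d,-e],b-a,rcond=None)[0]
    x=a+d*s[0];y=b+e*s[1];return (x+y)/2,np.linalg.norm(x-y)
E
python3 - <<'E'
from h import *
np.set_printoptions(precision=1,suppress=True)
t=bot.get_image('top');s=bot.get_image('side');save(t,'t0');save(s,'s0')
for p,n in((t,'top'),(s,'side')):
    print(n,{k:v for k,v in p.items() if k not in('pixels',)})
    for l in ['bottle_1','tipbox_1','beaker','blue_tray','yellow_tray','grey_tray','paper_cup','red_pot']:
        for d in bot.pinpoint(p,l):
            print(n,l,round(d['confidence'],2),np.array(d['uv']),at_z(p,d['uv'],0))
E
```

```text
top {'K': array([[494.1,   0. , 279. ],
       [  0. , 494.1, 203.5],
       [  0. ,   0. ,   1. ]]), 'world_to_cam': array([[    0. ,    -1. ,     0. ,     7.6],
       [    1. ,     0. ,     0.2,  -579.1],
       [   -0.2,     0. ,     1. , -1019.9],
       [    0. ,     0. ,     0. ,     1. ]]), 'shot': 1}
top bottle_1 0.87 [260.4 267.8] [443.4  53.3]
top bottle_1 0.71 [335.3 227.7] [ 535.8 -116. ]
top bottle_1 0.15 [284.3 165.4] [681.9   1.3]
top tipbox_1 0.95 [362.4 264.6] [ 452.6 -175.8]
top tipbox_1 0.85 [207.8 263.2] [452.6 171.5]
top beaker 0.68 [285.  227.2] [535.9  -1.3]
top beaker 0.52 [207.6 264.9] [448.8 171.8]
top blue_tray 0.88 [435.8 258.2] [ 468.5 -341.7]
top yellow_tray 0.83 [284.  167.1] [677.8   1.9]
top grey_tray 0.75 [116.8 257.5] [463.5 376.5]
top paper_cup 0.9 [235.8 225. ] [539.9 110.9]
top red_pot 0.69 [308.1 266.8] [446.6 -53.7]
side {'K': array([[439.3,   0. , 287.6],
       [  0. , 439.3, 208. ],
       [  0. ,   0. ,   1. ]]), 'world_to_cam': array([[  -0.9,   -0.4,    0. ,  507.3],
       [   0.3,   -0.6,    0.7, -196.7],
       [  -0.3,    0.7,    0.7, -787.7],
       [   0. ,    0. ,    0. ,    1. ]]), 'shot': 2}
side bottle_1 0.82 [329.7 254.6] [443.6  41.4]
side bottle_1 0.82 [309.8 198.3] [542.9 -99.8]
side tipbox_1 0.72 [300.4 303.8] [452.1 174.7]
side beaker 0.86 [298.5 226.7] [531.1  -4.7]
side blue_tray 0.83 [369.6 150.1] [ 470.8 -342.7]
side yellow_tray 0.88 [237.2 206.7] [679.8  -4.5]
side grey_tray 0.86 [242.3 401.3] [464.9 373.8]
side paper_cup 0.78 [268.8 270.5] [537.3 129.4]
side paper_cup 0.66 [325.9 254.8] [450.4  45.1]
side red_pot 0.75 [344.1 224.7] [444.1 -51.8]
```

```bash
python3 - <<'E'
import cv2
for n in('t0','s0'):
    cv2.imwrite(f'pics/{n}b.png',cv2.resize(cv2.imread(f'pics/{n}.png'),(800,600),interpolation=cv2.INTER_CUBIC))
E
```

```text
(no output)
```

View pics/t0b.png

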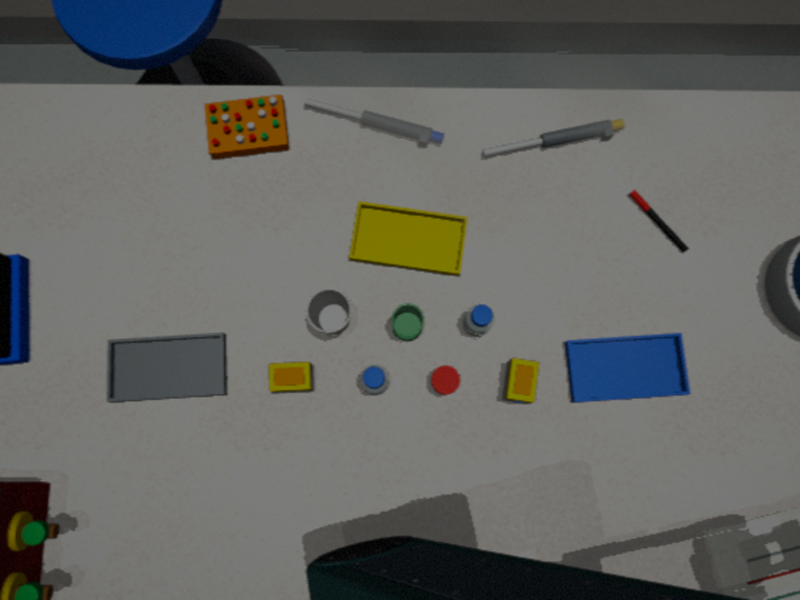

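View pics/s0b.png

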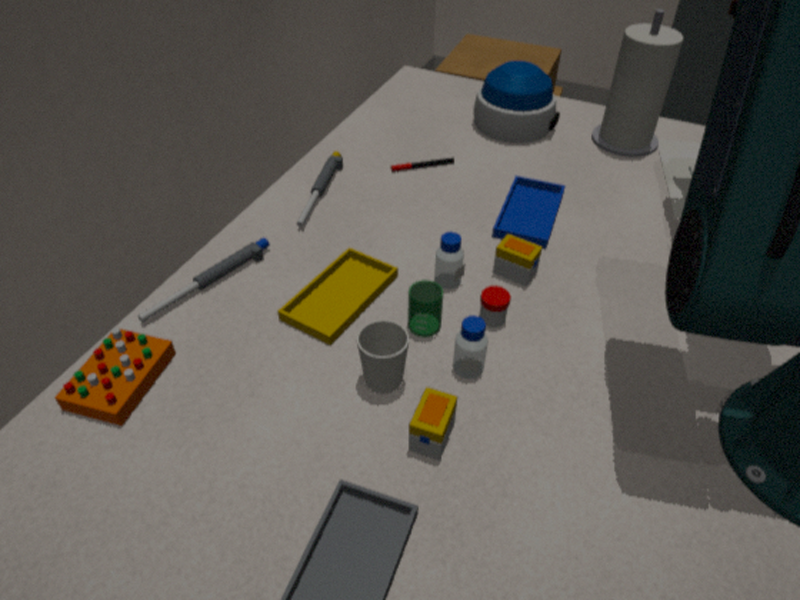

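Top view: the objects form two rows in the middle, with the yellow tray ahead, grey to the left and blue to the right (800-px frame: caps at (374,377) and (481,315), beaker (408,322), tip boxes (290,377) and (523,380)). The side view agrees. Next I'll refine the positions using colours at known heights.

```bash
cat >> h.py <<'E'
def proj(p,X):
    K=np.array(p['K']);T=np.array(p['world_to_cam']);c=T[:3,:3]@np.array(X,float)+T[:3,3]
    v=K@[c[0],-c[1],-c[2]];return v[:2]/v[2]
HS={'blue':((105,120,50),(125,255,255)),'yellow':((24,120,60),(34,255,255)),'orange':((10,150,90),(22,255,255)),'green':((60,60,30),(85,255,255))}
def blobs(p,c,amin=60):
    hsv=cv2.cvtColor(p['pixels'],cv2.COLOR_RGB2HSV);m=cv2.inRange(hsv,*HS[c])
    if c=='yellow': m|=cv2.inRange(hsv,*HS['orange'])
    out=[]
    for k in cv2.findContours(m,cv2.RETR_EXTERNAL,cv2.CHAIN_APPROX_NONE)[0]:
        if cv2.contourArea(k)>=amin: out.append(k[:,0,:].astype(float))
    return out
def rect(p,k,z):
    w=np.array([at_z(p,u,z) for u in k],np.float32);return cv2.minAreaRect(w)
E
python3 - <<'E'
from h import *
from scipy.spatial.transform import Rotation as R
np.set_printoptions(precision=1,suppress=True)
s=bot.state();print(s['position'],s['tcp_rot'],s['finger_gap']);q=s['tcp_rot'];print(R.from_quat([*q[1:],q[0]]).as_matrix())
for n in('top','side'):
    p=bot.get_image(n)
    for c,zs in (('blue',(84,20)),('yellow',(54,20)),('orange',(56,)),('green',(70,0))):
        for k in blobs(p,c,40):
            if not(80<k[:,0].mean()<500 and 100<k[:,1].mean()): continue
            for z in zs:
                r=rect(p,k,z)
                if max(r[1])<200:print(n,c,z,k.mean(0),np.array(r[0]),np.array(r[1]),round(r[2],1))
    for l,z in(('grey_tray',20),('beaker',70),('paper_cup',82),('red_pot',48)):
        for d in bot.regions_of(p,l)[:2]:
            k=max(cv2.findContours(d['mask'].astype(np.uint8),0,cv2.CHAIN_APPROX_NONE)[0],key=len)[:,0,:].astype(float)
            r=rect(p,k,z);print(n,l,z,round(d['confidence'],2),np.array(r[0]),np.array(r[1]),round(r[2],1))
E
```

```text
[ 191.5 -568.6  222.6] [-0.   0.8 -0.6 -0. ] 87.58377459616781
[[ 0.3 -0.9 -0. ]
 [-0.9 -0.3  0. ]
 [-0.  -0.  -1. ]]
top blue 84 [261.2 263.8] [445.3  49.3] [28.9 29.1] 0.5
top blue 20 [261.2 263.8] [450.3  51.4] [30.7 30.9] 0.5
top blue 84 [439.1 257. ] [ 463.7 -320.9] [ 89.8 172. ] 4.4
top blue 20 [439.1 257. ] [ 469.9 -341.8] [ 95.4 182.7] 4.4
top blue 84 [336.7 220.4] [ 538.4 -109.9] [29.1 30.9] 63.3
top blue 20 [336.7 220.4] [ 549.2 -117.7] [30.9 32.8] 63.3
top yellow 54 [202.4 263.3] [447.9 175.2] [42.8 62.1] 3.5
top yellow 20 [202.4 263.3] [450.5 180.3] [44.2 64.1] 3.5
top yellow 54 [365.4 265.9] [ 446.  -172.9] [42.  62.3] 81.3
top yellow 20 [365.4 265.9] [ 448.6 -179. ] [43.4 64.3] 81.3
top yellow 54 [285.8 166.2] [665.6  -0.8] [173.2  94.8] 82.0
top yellow 20 [285.8 166.2] [675.2  -1.3] [178.7  97.9] 82.0
top orange 56 [202. 263.] [448.5 176.2] [24.7 42.9] 5.7
top orange 56 [366.1 265.7] [ 446.2 -173.9] [23.8 42.5] 81.0
top green 70 [284.8 224.9] [528.9  -0.2] [54.1 47.1] 0.5
top green 0 [284.8 224.9] [539.9  -1.3] [57.7 50.3] 0.5
top grey_tray 20 0.82 [464.7 370.5] [ 98.9
[... 643 characters left out ...]
e yellow 54 [233.7 207.9] [653.  37.] [181.9  97.8] 82.1
side yellow 20 [233.7 207.9] [672.5   5.2] [192.  103.2] 82.1
side yellow 54 [361.9 176.8] [ 444.9 -165.2] [63.1 65.3] 83.3
side yellow 20 [361.9 176.8] [ 453.  -208.1] [66.5 68.9] 83.3
side orange 56 [303.2 286.2] [448.7 175.6] [26.8 45.8] 3.4
side orange 56 [363.1 171.9] [ 445.4 -175.7] [31.5 44.8] 78.1
side green 70 [297.2 215.2] [521.6  31.3] [ 46.5 108.3] 21.8
side green 0 [297.2 215.2] [547.6 -36.5] [ 52.  120.9] 21.8
side grey_tray 20 0.89 [464.5 354.3] [100.6 144.6] 4.1
side beaker 70 0.55 [523.4  29.5] [ 44.6 108.5] 21.8
side paper_cup 82 0.88 [532.4 141.2] [ 64.4 122. ] 27.4
side red_pot 48 0.68 [440.5 -38.2] [42.  88.1] 19.2
```

Call:
{"method": "carry_out", "body": {"series": [[2.4,3.2,0,0,0,0,0],[2.4,3.2,0,0,0,0,0],[2.4,3.2,0,0,0,0,0],[2.4,3.2,0,0,0,0,0],[2.4,3.2,0,0,0,0,0],[2.4,3.2,0,0,0,0,0],[2.4,3.2,0,0,0,0,0],[2.4,3.2,0,0,0,0,0]], "force": 20}}

```text
time: 2.07
position: [384.6, -311.0, 223.2]
tcp_rot: [0.003, 0.808, -0.589, 0.003]
ft_force: [1.0, 0.2, -0.4]
finger_gap: 87.8
```

Call:
{"method": "carry_out", "body": {"series": [[2.2,2.9,0,0,0,0,0],[2.2,2.9,0,0,0,0,0],[2.2,2.9,0,0,0,0,0],[2.2,2.9,0,0,0,0,0],[2.2,2.9,0,0,0,0,0],[2.2,2.9,0,0,0,0,0],[2.2,2.7,-2,0,0,0,0],[0,0,-3,0,0,0,0]]}}

```text
time: 2.73
position: [553.7, -94.2, 180.3]
tcp_rot: [-0.001, 0.809, -0.587, 0.012]
ft_force: [0.7, -0.2, -0.3]
finger_gap: 87.7
```

Call:
{"method": "carry_out", "body": {"series": [[0,0,0,0,0,0,0],[0,0,-2,0,0,0,0]]}}

```text
time: 2.9
position: [554.5, -91.6, 158.8]
tcp_rot: [-0.001, 0.811, -0.585, 0.011]
ft_force: [0.7, -0.8, 0.8]
finger_gap: 87.7
```

```bash
cat >> h.py <<'E'
from scipy.spatial.transform import Rotation as R
def tilt():
    """print pose, jaw angle (deg mod 180) and world rotvec that makes the tool point straight down"""
    s=bot.state();q=s['tcp_rot'];M=R.from_quat([*q[1:],q[0]]).as_matrix();z=M[:,2]
    print('pos',np.round(s['position'],1),'jaw',round(np.degrees(np.arctan2(M[1,0],M[0,0]))%180,1),'fix',np.round(np.cross(z,[0,0,-1]),3),'gap',round(s['finger_gap'],1),'t',s['time'],'F',np.round(s['ft_force'],1))
E
python3 - <<'E'
from h import *
tilt();print(bot.state()['joint_vel'])
E
```

```text
pos [554.5 -91.6 158.8] jaw 108.4 fix [0.011 0.019 0.   ] gap 87.7 t 2.9 F [ 0.7 -0.8  0.8]
[ 0.01420387  0.34378431  0.3448984  -0.01221623 -0.60501185  0.00164859]
```

Call:
{"method": "carry_out", "body": {"series": [[-1.6,-1.8,-1,0.011,0.019,0,0],[0,0,-1,0,0,0,0],[0,0,0,0,0,0,0]]}}

```text
time: 3.15
position: [536.1, -109.6, 137.1]
tcp_rot: [0.001, 0.811, -0.585, -0.003]
ft_force: [-0.5, 0.1, -0.3]
finger_gap: 87.9
```

Call:
{"method": "carry_out", "body": {"series": [[0.2,0,-2,0,0,0,0],[0,0,-2.5,0,0,0,0],[0,0,-2,0,0,0,0],[0,0,-0.8,0,0,0,0],[0,0,0,0,0,0,0]]}}

```text
time: 3.57
position: [542.8, -112.9, 68.4]
tcp_rot: [-0.001, 0.809, -0.587, 0.003]
ft_force: [0.6, 0.7, 0.5]
finger_gap: 87.8
```

```bash
python3 - <<'E'
from h import *
tilt()
s=bot.get_image('side');t=bot.get_image('top')
u=proj(s,[538,-110,60]);v=proj(t,[538,-110,60]);print(u,v)
f=lambda p,c:cv2.resize(p['pixels'][max(0,int(c[1])-70):int(c[1])+70,int(c[0])-65:int(c[0])+65],(390,420),interpolation=2)
cv2.imwrite('pics/b1.png',cv2.cvtColor(np.hstack([f(s,u),f(t,v)]),4))
E
```

```text
pos [ 542.8 -112.9   68.4] jaw 108.1 fix [0.002 0.006 0.   ] gap 87.8 t 3.5667 F [0.6 0.7 0.5]
[315.04113751 175.94195829] [335.72517276 222.4880931 ]
```

View pics/b1.png

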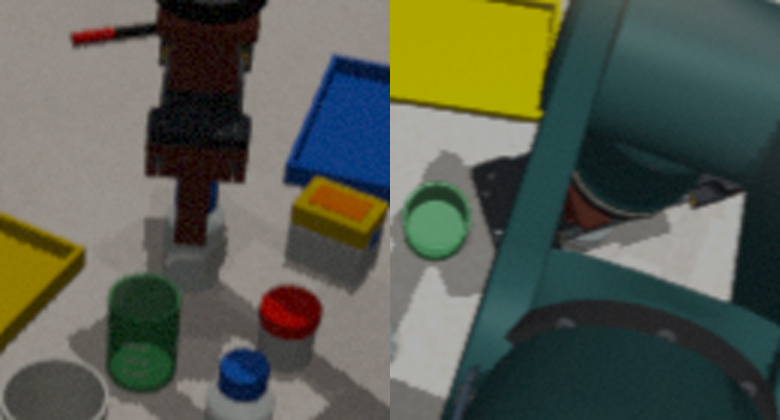

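Side crop: the near finger is in front of the cap of the right bottle, with nothing else touched. I'll make a small correction and close.

Call:
{"method": "carry_out", "body": {"series": [[-0.4,0.3,-0.7,0,0,0,0],[0,0,0,0,0,0,0],[0,0,0,0,0,0,255],[0,0,0,0,0,0,255],[0,0,0,0,0,0,255],[0,0,0,0,0,0,255],[0,0,0,0,0,0,255],[0,0,0,0,0,0,255]], "force": 20}}

```text
time: 4.33
position: [543.0, -110.7, 67.7]
tcp_rot: [-0.003, 0.809, -0.587, 0.008]
ft_force: [0.3, 0.4, -0.2]
finger_gap: 51.5
```

Call:
{"method": "carry_out", "body": {"series": [[-0.5,0,-1,0.005,0.01,0,115],[-0.2,0,-0.5,0,0,0,115],[0,0,0,0,0,0,115]]}}

```text
time: 4.58
position: [535.8, -110.8, 51.6]
tcp_rot: [-0.002, 0.809, -0.587, 0.003]
ft_force: [-0.3, 0.1, 0.0]
finger_gap: 48.2
```

Call:
{"method": "carry_out", "body": {"series": [[0.1,0,0.7,0,0,0,125],[0,0,0,0,0,0,255],[0,0,0,0,0,0,255],[0,0,0,0,0,0,255],[0,0,0,0,0,0,255],[0,0,0,0,0,0,255],[0,0,0,0,0,0,255]]}}

```text
time: 5.17
position: [536.0, -110.8, 58.4]
tcp_rot: [-0.001, 0.809, -0.587, 0.002]
ft_force: [-0.2, 0.1, -1.6]
finger_gap: 40.3
```

The fingertips are touching the sloping shoulder below the cap (gap 40 mm), so I'll grip the straight 44 mm body instead.

Call:
{"method": "carry_out", "body": {"series": [[0,0,0,0,0,0,60],[0,0,0,0,0,0,60],[0,0,0,0,0,0,60],[0,0,0,0,0,0,60],[0,0,-1.5,0,0,0,60],[0,0,-1.5,0,0,0,60],[0,0,-0.8,0,0,0,60],[0,0,0,0,0,0,60]]}}

```text
time: 5.83
position: [537.7, -111.2, 20.5]
tcp_rot: [-0.002, 0.809, -0.587, 0.003]
ft_force: [0.0, 1.0, 0.7]
finger_gap: 67.0
```

Call:
{"method": "carry_out", "body": {"series": [[0,0,0,0,0,0,255],[0,0,0,0,0,0,255],[0,0,0,0,0,0,255],[0,0,0,0,0,0,255],[0,0,0,0,0,0,255],[0,0,0,0,0,0,255],[0,0,0,0,0,0,255]]}}

```text
time: 6.42
position: [538.4, -111.4, 22.3]
tcp_rot: [-0.002, 0.809, -0.587, 0.004]
ft_force: [-0.2, 0.3, -1.0]
finger_gap: 43.6
```

Call:
{"method": "carry_out", "body": {"series": [[0,0,1.5,0,0,0,255],[0,0,3,0,0,0,255],[0,0,3,0,0,0,255],[-0.4,-1.8,3,0,0,0,255],[-0.9,-3.6,0,0,0,0,255],[-0.9,-3.6,0,0,0,0,255],[-0.9,-3.6,0,0,0,0,255],[-0.9,-3.6,0,0,0,0,255]]}}

```text
time: 7.08
position: [496.6, -271.5, 133.3]
tcp_rot: [-0.003, 0.813, -0.583, 0.004]
ft_force: [0.8, -0.4, -1.6]
finger_gap: 43.6
```

Call:
{"method": "carry_out", "body": {"series": [[-0.8,-3.4,0,0,0,0,255],[-0.8,-3.2,0,0,0,0,255],[-0.5,-2,0,0,0,0,255],[0,-1,0,0,0,0,255],[0,0,-1.5,0,0,0,255],[0,0,-2,0,0,0,255],[0,0,-1.5,0,0,0,255],[0,0,0,0,0,0,255]]}}

```text
time: 7.75
position: [473.3, -381.4, 84.5]
tcp_rot: [-0.001, 0.81, -0.586, 0.008]
ft_force: [0.2, 0.7, -1.7]
finger_gap: 43.6
```

Call:
{"method": "carry_out", "body": {"series": [[0,0,-2,0.008,0.014,0,255],[0,0,-2,0,0,0,255],[0,0,-0.8,0,0,0,255],[0,0,0,0,0,0,255],[0,0,0,0,0,0,255]]}}

```text
time: 8.17
position: [475.4, -378.9, 37.2]
tcp_rot: [-0.001, 0.811, -0.585, -0.0]
ft_force: [-0.4, -0.7, -1.1]
finger_gap: 43.2
```

Call:
{"method": "carry_out", "body": {"series": [[0,0,-0.5,0,0,0,255],[0,0,-0.3,0,0,0,255],[0,0,-0.2,0,0,0,255],[0,0,0,0,0,0,255]]}}

```text
time: 8.5
position: [477.3, -379.7, 30.0]
tcp_rot: [-0.001, 0.811, -0.585, 0.002]
ft_force: [0.2, -0.8, -2.2]
finger_gap: 43.5
```

Call:
{"method": "carry_out", "body": {"series": [[0,0,-0.2,0,0,0,255],[0,0,-0.2,0,0,0,255],[0,0,-0.1,0,0,0,255],[0,0,0,0,0,0,255]]}}

```text
time: 8.83
position: [477.9, -380.5, 25.7]
tcp_rot: [-0.0, 0.811, -0.585, 0.003]
ft_force: [0.8, 0.8, -0.5]
finger_gap: 43.5
```

Call:
{"method": "carry_out", "body": {"series": [[0,0,-0.1,0,0,0,255],[0,0,0,0,0,0,255],[0,0,0,0,0,0,60],[0,0,0,0,0,0,60],[0,0,0,0,0,0,60],[0,0,0,0,0,0,60],[0,0,0,0,0,0,60]]}}

```text
time: 9.42
position: [478.4, -381.3, 25.9]
tcp_rot: [-0.0, 0.811, -0.585, 0.004]
ft_force: [0.2, -0.0, 0.3]
finger_gap: 67.0
```

Call:
{"method": "carry_out", "body": {"series": [[0,0,2,0,0,0,60],[0,0,3.5,0,0,0,60],[0,0,3.5,0,0,0,60],[0,0,3,0,0,0,0],[-0.3,4,0,0,0,0,0],[-0.3,4,0,0,0,0,0],[-0.3,4,0,0,0,0,0],[-0.3,4,0,0,0,0,0]]}}

```text
time: 10.08
position: [467.9, -225.5, 151.4]
tcp_rot: [0.0, 0.808, -0.589, 0.008]
ft_force: [0.0, 0.1, 0.0]
finger_gap: 87.8
```

Call:
{"method": "carry_out", "body": {"series": [[-0.3,4,0,0,0,0,0],[-0.3,4,0,0,0,0,0],[-0.3,4,0,0,0,0,0],[-0.3,4,0,0,0,0,0],[-0.3,4,0,0,0,0,0],[0,3,0,0,0,0,0],[0,1,0,0,0,0,0],[0,0,0,0,0,0,0]]}}

```text
time: 10.75
position: [447.7, 30.8, 152.9]
tcp_rot: [-0.001, 0.809, -0.588, 0.009]
ft_force: [0.5, 0.0, 0.2]
finger_gap: 88.1
```

Call:
{"method": "carry_out", "body": {"series": [[0,1.2,0,0.008,0.014,0,0],[-0.1,0.4,-1.5,0,0,0,0],[0,0,-2,0,0,0,0],[0,0,-1,0,0,0,0],[0,0,0,0,0,0,0]]}}

```text
time: 11.17
position: [448.9, 45.9, 108.1]
tcp_rot: [-0.001, 0.81, -0.587, 0.004]
ft_force: [-0.2, 0.8, 0.0]
finger_gap: 87.6
```

```bash
python3 - <<'E'
from h import *
tilt()
s=bot.get_image('side');t=bot.get_image('top');save(t,'t2')
f=lambda p:cv2.resize(p['pixels'],(400,300),interpolation=cv2.INTER_AREA)
cv2.imwrite('pics/b2.png',cv2.cvtColor(np.hstack([cv2.resize(s['pixels'][40:340,180:440],(400,460)),cv2.resize(t['pixels'][120:320,330:500],(391,460))]),4))
E
```

```text
pos [448.9  45.9 108.1] jaw 108.2 fix [0.002 0.007 0.   ] gap 87.6 t 11.1667 F [-0.2  0.8  0. ]
```

View pics/b2.png

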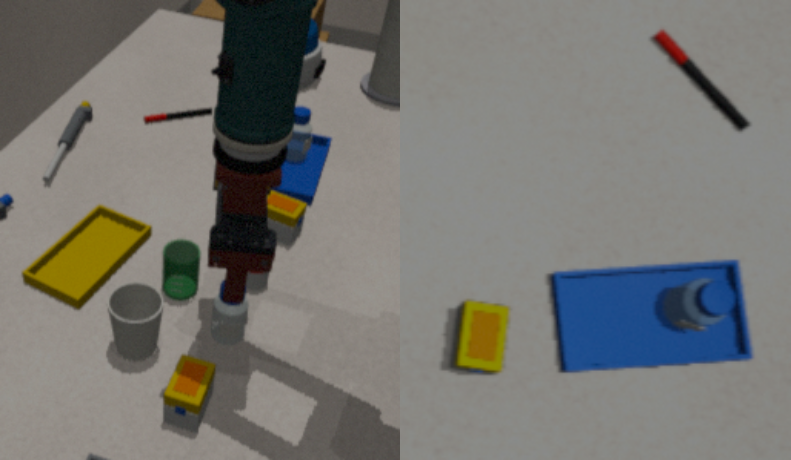

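The first bottle stands upright in the right part of the blue tray, and the gripper is centred over the second.

Call:
{"method": "carry_out", "body": {"series": [[-0.3,0.3,-2,0,0.005,0,0],[0,0,-2.5,0,0,0,0],[0,0,-2.5,0,0,0,0],[0,0,-1,0,0,0,0],[0,0,0,0,0,0,0],[0,0,0,0,0,0,0]]}}

```text
time: 11.77
position: [454.1, 45.4, 32.3]
tcp_rot: [-0.004, 0.809, -0.588, 0.008]
ft_force: [0.9, -0.3, -0.3]
finger_gap: 87.8
```

Call:
{"method": "carry_out", "body": {"series": [[-0.5,0.2,-0.8,0.005,0.01,0,0],[-0.3,0.1,-0.2,0,0,0,60],[0,0,0,0,0,0,100],[0,0,0,0,0,0,100]]}}

```text
time: 12.1
position: [448.3, 47.9, 24.6]
tcp_rot: [-0.004, 0.808, -0.589, 0.004]
ft_force: [1.1, 0.0, -0.2]
finger_gap: 71.3
```

Call:
{"method": "carry_out", "body": {"series": [[-0.1,0,-0.3,0,0.005,0,255],[0,0,0,0,0,0,255],[0,0,0,0,0,0,255],[0,0,0,0,0,0,255],[0,0,0,0,0,0,255],[0,0,0,0,0,0,255],[0,0,0,0,0,0,255],[0,0,0,0,0,0,255]]}}

```text
time: 12.77
position: [448.0, 48.1, 22.6]
tcp_rot: [-0.003, 0.809, -0.588, 0.003]
ft_force: [0.6, 1.0, -0.5]
finger_gap: 43.9
```

Call:
{"method": "carry_out", "body": {"series": [[0,0,1.5,0,0,0,255],[0,0,3,0,0,0,255],[0,0,3.5,0,0,0,255],[0,0,3,0,0,0,255],[0.2,-2.5,0,0,0,0,255],[0.2,-4,0,0,0,0,255],[0.2,-4,0,0,0,0,255],[0.2,-4,0,0,0,0,255]]}}

```text
time: 13.43
position: [452.7, -95.2, 137.6]
tcp_rot: [-0.003, 0.812, -0.584, 0.001]
ft_force: [0.7, 0.5, -1.6]
finger_gap: 43.6
```

Call:
{"method": "carry_out", "body": {"series": [[0.2,-4,0,0,0,0,255],[0.2,-4,0,0,0,0,255],[0.2,-4,0,0,0,0,255],[0.2,-3,0,0,0,0,255],[0,-1.5,0,0,0,0,255],[0,0,0,0,0,0,255]]}}

```text
time: 13.93
position: [459.8, -276.7, 138.0]
tcp_rot: [-0.002, 0.81, -0.586, 0.004]
ft_force: [0.7, -0.2, -1.5]
finger_gap: 43.6
```

Call:
{"method": "carry_out", "body": {"series": [[0.4,-1.2,0,0,0.005,0,255],[0.2,-0.7,-2,0,0,0,255],[0,0,-3,0,0,0,255],[0,0,-2.5,0,0,0,255],[0,0,-1.2,0,0,0,255],[0,0,0,0,0,0,255],[0,0,0,0,0,0,255]]}}

```text
time: 14.52
position: [464.7, -292.8, 47.7]
tcp_rot: [-0.001, 0.809, -0.587, 0.001]
ft_force: [0.2, 0.1, -1.1]
finger_gap: 43.7
```

Call:
{"method": "carry_out", "body": {"series": [[0,-0.2,-0.8,0,0,0,255],[0,0,-0.5,0,0,0,255],[0,0,-0.4,0,0,0,255],[0,0,-0.2,0,0,0,255],[0,0,0,0,0,0,255]]}}

```text
time: 14.93
position: [466.3, -294.3, 29.9]
tcp_rot: [-0.001, 0.81, -0.587, 0.003]
ft_force: [0.2, -0.1, -2.0]
finger_gap: 43.9
```

Call:
{"method": "carry_out", "body": {"series": [[0,0,-0.2,0,0,0,255],[0,0,-0.2,0,0,0,255],[0,0,-0.1,0,0,0,255],[0,0,-0.1,0,0,0,255],[0,0,0,0,0,0,255]]}}

```text
time: 15.35
position: [467.0, -295.0, 27.0]
tcp_rot: [-0.001, 0.81, -0.587, 0.004]
ft_force: [0.2, 0.0, -2.2]
finger_gap: 43.8
```

Call:
{"method": "carry_out", "body": {"series": [[0,0,-0.1,0,0,0,255],[0,0,-0.1,0,0,0,255],[0,0,0,0,0,0,255]]}}

```text
time: 15.6
position: [467.5, -295.5, 26.9]
tcp_rot: [-0.001, 0.81, -0.587, 0.005]
ft_force: [-0.1, 0.1, -1.6]
finger_gap: 43.7
```

Call:
{"method": "carry_out", "body": {"series": [[0,0,-0.2,0,0,0,255],[0,0,-0.1,0,0,0,255],[0,0,0,0,0,0,255]]}}

```text
time: 15.85
position: [467.9, -295.8, 26.5]
tcp_rot: [-0.001, 0.81, -0.587, 0.006]
ft_force: [-0.5, 1.0, -1.4]
finger_gap: 43.9
```

Call:
{"method": "carry_out", "body": {"series": [[0,0,-0.2,0,0,0,255],[0,0,0,0,0,0,70],[0,0,0,0,0,0,70],[0,0,0,0,0,0,70],[0,0,0,0,0,0,70],[0,0,0,0,0,0,70],[0,0,2,0,0,0,70],[0,0,3,0,0,0,70]]}}

```text
time: 16.52
position: [465.4, -294.0, 70.8]
tcp_rot: [-0.001, 0.81, -0.587, 0.002]
ft_force: [1.1, -0.2, 0.8]
finger_gap: 63.8
```

Call:
{"method": "carry_out", "body": {"series": [[0,0,3.5,0,0,0,60],[0,0,3.5,0,0,0,0],[-0.4,2,0,0,0,-0.1,0],[-0.5,3.5,0,0,0,-0.1,0],[-0.5,3,0,0,0,-0.1,0],[-0.4,2,0,0,0,-0.1,0],[0,0.5,0,0,0,-0.05,0],[0,0,0,0,0,0,0]]}}

```text
time: 17.18
position: [449.3, -183.6, 148.8]
tcp_rot: [0.001, -0.649, 0.761, -0.007]
ft_force: [0.4, -0.2, 0.5]
finger_gap: 87.8
```

```bash
python3 - <<'E'
from h import *
tilt()
s=bot.get_image('side')
cv2.imwrite('pics/b3.png',cv2.cvtColor(cv2.resize(s['pixels'][60:300,220:450],(575,600)),4))
E
```

```text
pos [ 449.3 -183.6  148.8] jaw 80.9 fix [0.01 0.01 0.  ] gap 87.8 t 17.1833 F [ 0.4 -0.2  0.5]
```

View pics/b3.png

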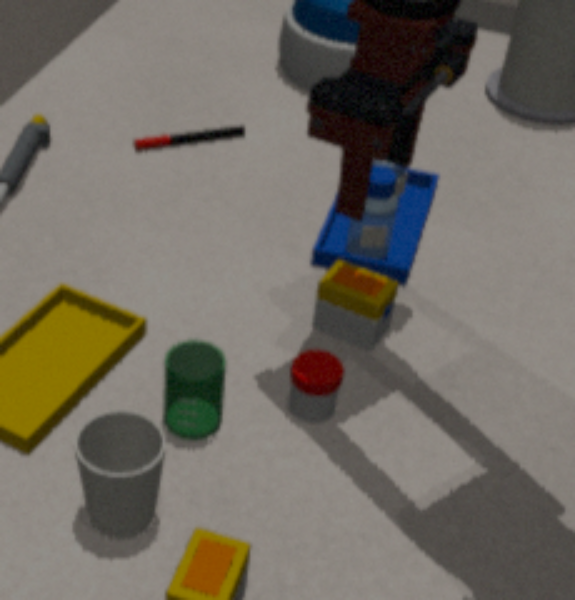

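The near bottle stands upright in the blue tray, and the gripper is above the right-hand tip box.

Call:
{"method": "carry_out", "body": {"series": [[-0.4,1,0,0.01,0.01,0,0],[0,0.2,-2,0,0,0,0],[0,0,-3,0,0,0,0],[0,0,-2.5,0,0,0,0],[0,0,-1,0,0,0,0],[0,0,0,0,0,0,0],[0,0,0,0,0,0,0]]}}

```text
time: 17.82
position: [447.2, -174.5, 61.2]
tcp_rot: [0.001, -0.653, 0.757, -0.0]
ft_force: [0.1, 0.9, -0.3]
finger_gap: 87.8
```

Call:
{"method": "carry_out", "body": {"series": [[-0.1,0.1,-1.5,0,0,0,0],[0,0,-1.5,0,0,0,0],[0,0,-0.6,0,0,0,60],[0,0,0,0,0,0,60],[0,0,0,0,0,0,60]]}}

```text
time: 18.23
position: [449.4, -176.3, 27.4]
tcp_rot: [0.002, -0.653, 0.757, -0.003]
ft_force: [0.5, 0.2, -0.3]
finger_gap: 71.3
```

Call:
{"method": "carry_out", "body": {"series": [[0,0,0,0,0,0,255],[0,0,0,0,0,0,255],[0,0,0,0,0,0,255],[0,0,0,0,0,0,255],[0,0,0,0,0,0,255],[0,0,0,0,0,0,255],[0,0,0,0,0,0,255],[0,0,0,0,0,0,255]], "force": 15}}

```text
time: 18.9
position: [451.6, -177.6, 31.0]
tcp_rot: [0.003, -0.653, 0.757, -0.005]
ft_force: [0.7, 0.3, -0.9]
finger_gap: 42.3
```

Call:
{"method": "carry_out", "body": {"series": [[0,0,1.5,0,0,0,255],[0,0,3,0,0,0,255],[1,0.6,3,0,0,0,255],[3,1.7,0,0,0,0,255],[3.2,1.9,0,0,0,0,255],[3.2,1.9,0,0,0,0,255],[3.2,1.9,0,0,0,0,255],[3.2,1.9,0,0,0,0,255]]}}

```text
time: 19.57
position: [616.3, -75.7, 109.4]
tcp_rot: [0.0, -0.65, 0.76, -0.001]
ft_force: [0.5, -1.0, -0.8]
finger_gap: 41.6
```

Call:
{"method": "carry_out", "body": {"series": [[2.2,1,0,0,0,0,255],[1.4,0.6,0,0,0,0,255],[0.5,0.2,0,0,0,0,255],[0,0,-1,0,0,0,255],[0,0,-1.5,0,0,0,255],[0,0,-0.8,0,0,0,255],[0,0,0,0,0,0,255]]}}

```text
time: 20.15
position: [663.0, -52.3, 72.6]
tcp_rot: [0.001, -0.652, 0.758, -0.002]
ft_force: [-0.3, 0.2, -1.0]
finger_gap: 42.1
```

```bash
python3 - <<'E'
from h import *
tilt()
s=bot.get_image('side');t=bot.get_image('top')
for k in blobs(s,'yellow',300): 
    if k[:,0].mean()>150: print(k.mean(0))
cv2.imwrite('pics/b4.png',cv2.cvtColor(np.hstack([cv2.resize(s['pixels'][90:290,160:360],(400,400)),cv2.resize(t['pixels'][100:300,190:390],(400,400))]),4))
E
```

```text
pos [663.  -52.3  72.6] jaw 81.5 fix [0.001 0.004 0.   ] gap 42.1 t 20.15 F [-0.3  0.2 -1. ]
[302.85217391 291.31304348]
[240.75666667 209.27333333]
```

View pics/b4.png

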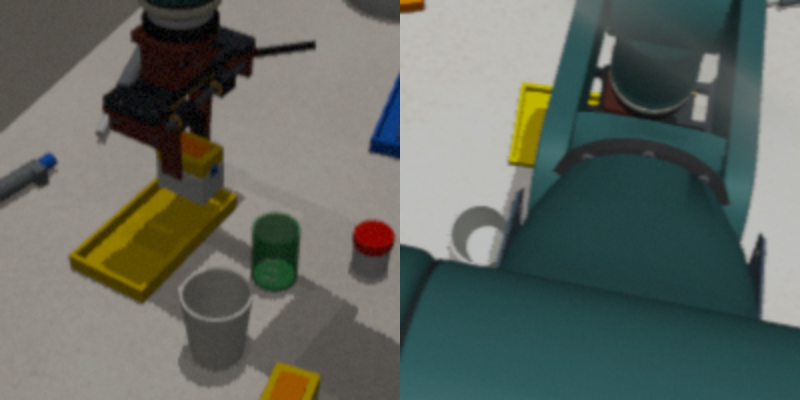

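Call:
{"method": "carry_out", "body": {"series": [[0.6,0.2,-0.6,0,0,0,255],[0.3,0.1,-0.4,0,0,0,255],[0,0,-0.2,0,0,0,255],[0,0,0,0,0,0,255]]}}

```text
time: 20.58
position: [673.6, -50.7, 62.8]
tcp_rot: [0.002, -0.652, 0.759, -0.003]
ft_force: [-0.5, -0.0, -0.2]
finger_gap: 41.8
```

```bash
python3 - <<'E'
from h import *
tilt()
s=bot.get_image('side');z=bot.state()['position'][2]+25.5
for k in blobs(s,'orange',30):
    if 150<k[:,0].mean()<280: r=rect(s,k,z);print(k.mean(0),r)
E
```

```text
pos [673.6 -50.7  62.8] jaw 81.3 fix [0.002 0.008 0.   ] gap 41.8 t 20.5833 F [-0.5 -0.  -0.2]
[252.10810811 165.45945946] ((665.0423583984375, -50.632232666015625), (26.80437660217285, 41.143898010253906), 76.47267150878906)
```

Call:
{"method": "carry_out", "body": {"series": [[0.1,0,-1,0,0.005,0,255],[0,0,-0.7,0,0,0,255],[0,0,-0.3,0,0,0,255],[0,0,-0.2,0,0,0,255],[0,0,0,0,0,0,255]]}}

```text
time: 21.05
position: [675.1, -50.7, 39.0]
tcp_rot: [0.0, -0.652, 0.758, -0.002]
ft_force: [0.5, -0.7, -1.3]
finger_gap: 42.1
```

Call:
{"method": "carry_out", "body": {"series": [[0,0,-0.2,0,0,0,255],[0,0,-0.2,0,0,0,255],[0,0,-0.1,0,0,0,255],[0,0,0,0,0,0,255]]}}

```text
time: 21.38
position: [675.2, -50.3, 34.3]
tcp_rot: [0.001, -0.652, 0.759, -0.002]
ft_force: [0.3, -0.9, -0.3]
finger_gap: 41.9
```

Call:
{"method": "carry_out", "body": {"series": [[0,0,-0.2,0,0,0,255],[0,0,-0.1,0,0,0,255],[0,0,0,0,0,0,255]]}}

```text
time: 21.63
position: [675.7, -50.2, 34.1]
tcp_rot: [0.001, -0.652, 0.758, -0.002]
ft_force: [0.4, -0.2, -0.6]
finger_gap: 41.7
```

Call:
{"method": "carry_out", "body": {"series": [[0,0,-0.2,0,0,0,255],[0,0,-0.2,0,0,0,255],[0,0,0,0,0,0,255]]}}

```text
time: 21.88
position: [676.5, -50.4, 34.2]
tcp_rot: [0.002, -0.652, 0.759, -0.003]
ft_force: [0.4, 0.9, -0.5]
finger_gap: 41.7
```

Call:
{"method": "carry_out", "body": {"series": [[0,0,0,0,0,0,70],[0,0,0,0,0,0,70],[0,0,0,0,0,0,70],[0,0,0,0,0,0,70],[0,0,1.5,0,0,0,70],[0,0,3,0,0,0,70],[0,0,3,0,0,0,0],[0,0,3,0,0,0.11,0]]}}

```text
time: 22.55
position: [669.8, -49.6, 131.8]
tcp_rot: [-0.003, -0.692, 0.722, 0.003]
ft_force: [1.1, 0.1, -0.4]
finger_gap: 73.7
```

Call:
{"method": "carry_out", "body": {"series": [[-1.8,1.8,0,0,0,0.12,0],[-2,2,0,0,0,0.12,0],[-2,2,0,0,0,0.12,0],[-2,2,0,0,0,0.12,0],[-2,2,0,0,0,0.12,0],[-2,2,0,0,0,0.12,0],[-2,2,0,0,0,0.12,0],[-2,2,0,0,0,0.12,0]]}}

```text
time: 23.22
position: [517.1, 107.8, 140.0]
tcp_rot: [-0.004, 0.953, -0.303, 0.006]
ft_force: [0.1, 0.8, -0.2]
finger_gap: 87.8
```

```bash
python3 - <<'E'
from h import *
tilt();print(bot.state()['joint_pos'].round(2))
s=bot.get_image('side')
cv2.imwrite('pics/b5.png',cv2.cvtColor(cv2.resize(s['pixels'][90:290,160:360],(500,500)),4))
E
```

```text
pos [517.1 107.8 140. ] jaw 144.8 fix [-0.004  0.014  0.   ] gap 87.8 t 23.2167 F [ 0.1  0.8 -0.2]
[0.07 0.34 1.77 0.   1.01 0.69]
```

View pics/b5.png

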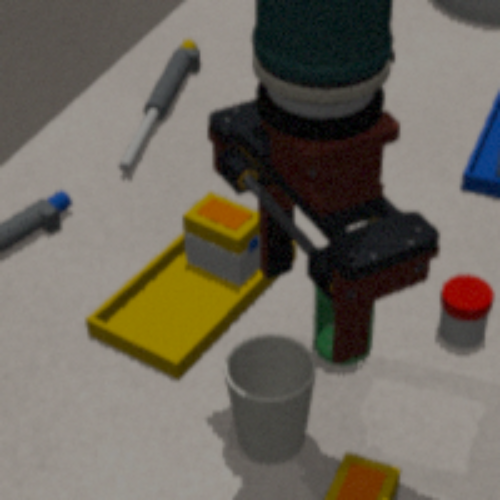

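The tip box sits flat at the right end of the yellow tray. Next is the left tip box.

Call:
{"method": "carry_out", "body": {"series": [[-1.5,1.5,0,0,0,0.12,0],[-1.5,1.5,0,0,0,0.12,0],[-1.3,1.3,0,0,0,0.12,0],[-0.8,0.8,0,0,0,0.12,0],[-0.3,0.3,0,0,0,0.1,0],[0,0,-1,0,0,0.05,0],[0,0,0,0,0,0,0]]}}

```text
time: 23.85
position: [452.2, 168.9, 128.7]
tcp_rot: [-0.005, 1.0, 0.023, 0.001]
ft_force: [-0.8, 0.6, -0.5]
finger_gap: 87.8
```

```bash
python3 - <<'E'
from h import *
tilt()
s=bot.get_image('side')
for k in blobs(s,'orange',30):
    r=rect(s,k,56)
    if 250<k[:,0].mean()<340 and r[0][1]>100: print(k.mean(0),r)
E
```

```text
pos [452.2 168.9 128.7] jaw 2.6 fix [-0.011  0.002  0.   ] gap 87.8 t 23.85 F [-0.8  0.6 -0.5]
[303.19402985 286.3880597 ] ((448.91802978515625, 175.94345092773438), (27.813209533691406, 46.536109924316406), 3.805269479751587)
```

Call:
{"method": "carry_out", "body": {"series": [[-0.3,0.5,-1,-0.01,0,0.015,0],[-0.1,0.2,-3,0,0,0,0],[0,0,-3,0,0,0,0],[0,0,-2,0,0,0,0],[0,0,-0.8,0,0,0,0],[0,0,0,0,0,0,0]]}}

```text
time: 24.4
position: [453.0, 177.4, 28.7]
tcp_rot: [-0.0, 1.0, 0.024, 0.006]
ft_force: [0.3, -0.3, 0.1]
finger_gap: 87.4
```

Call:
{"method": "carry_out", "body": {"series": [[-0.4,-0.1,-0.6,0,0.01,0.01,100],[-0.1,0,-0.3,0,0,0,255],[0,0,-0.1,0,0,0,255],[0,0,-0.1,0,0,0,255],[0,0,0,0,0,0,255],[0,0,0,0,0,0,255],[0,0,0,0,0,0,255],[0,0,0,0,0,0,255]]}}

```text
time: 25.07
position: [450.7, 177.0, 20.4]
tcp_rot: [-0.001, 1.0, 0.029, 0.003]
ft_force: [0.0, 0.4, -0.3]
finger_gap: 42.1
```

Call:
{"method": "carry_out", "body": {"series": [[0,0,0,0,0,0,255],[0,0,0,0,0,0,255]]}}

```text
time: 25.23
position: [451.0, 177.1, 20.8]
tcp_rot: [-0.001, 1.0, 0.029, 0.004]
ft_force: [0.3, -0.0, 0.2]
finger_gap: 42.1
```

Call:
{"method": "carry_out", "body": {"series": [[0,0,1.5,0,0,0,255],[0,0,3.5,0,0,0,255],[0,0,3.5,0,0,0,255],[0,0,3.5,0,0,0,255],[0,0,1.5,0,0,-0.05,255],[2,-1.1,0,0,0,-0.05,255],[3.2,-1.8,0,0,0,-0.05,255],[3.2,-1.8,0,0,0,-0.05,255]]}}

```text
time: 25.9
position: [526.9, 130.9, 162.3]
tcp_rot: [-0.001, 0.997, -0.072, -0.001]
ft_force: [0.5, 0.7, -0.8]
finger_gap: 41.9
```

Call:
{"method": "carry_out", "body": {"series": [[3.2,-1.8,0,0,0,0,255],[3.2,-1.8,0,0,0,0,255],[3.2,-1.8,0,0,0,0,255],[2,-1.3,0,0,0,0,255],[0.5,-0.3,0,0,0,0,255],[0,0,-1,0,0,0,255],[0,0,0,0,0,0,255]]}}

```text
time: 26.48
position: [658.0, 53.0, 151.3]
tcp_rot: [-0.001, 0.997, -0.075, 0.002]
ft_force: [-1.3, 0.7, -1.0]
finger_gap: 42.1
```

```bash
python3 - <<'E'
from h import *
tilt()
s=bot.get_image('side');z=bot.state()['position'][2]+35.5
for k in blobs(s,'orange',30):
    for zz in (z,60):
        r=rect(s,k,zz)
        if 560<r[0][0]<780 and abs(r[0][1])<140: print(k.mean(0),zz,r)
E
```

```text
pos [658.   53.  151.3] jaw 171.3 fix [-0.002  0.003  0.   ] gap 42.1 t 26.4833 F [-1.3  0.7 -1. ]
[251.44444444 175.77777778] 187.786428393352 ((590.0917358398438, 88.91810607910156), (23.047956466674805, 28.762475967407227), 83.67433166503906)
[251.44444444 175.77777778] 60 ((667.06591796875, -49.78437805175781), (29.139575958251953, 36.364418029785156), 83.6743392944336)
[224.71428571 155.95238095] 187.786428393352 ((658.866943359375, 54.68665313720703), (40.147098541259766, 25.966989517211914), 87.3748779296875)
[224.71428571 155.95238095] 60 ((754.0181884765625, -93.0632553100586), (50.758033752441406, 32.83009338378906), 87.37483215332031)
```

Call:
{"method": "carry_out", "body": {"series": [[1.4,-0.7,0,0,0,0,255],[0.8,-0.4,-2,0,0,0,255],[0,0,-3,0,0,0,255],[0,0,-3,0,0,0,255],[0,0,-1.2,0,0,0,255],[0,0,0,0,0,0,255],[0,0,0,0,0,0,255]]}}

```text
time: 27.12
position: [670.5, 50.3, 59.4]
tcp_rot: [-0.002, 0.997, -0.071, -0.001]
ft_force: [-0.3, -0.4, -0.7]
finger_gap: 42.0
```

Call:
{"method": "carry_out", "body": {"series": [[0.7,-0.6,-0.5,0,0,0,255],[0.4,-0.3,-0.5,0,0,0,255],[0,0,-0.5,0,0,0,255],[0,0,-0.2,0,0,0,255],[0,0,0,0,0,0,255]]}}

```text
time: 27.53
position: [685.4, 41.4, 46.7]
tcp_rot: [-0.002, 0.997, -0.071, 0.003]
ft_force: [0.9, -0.1, -1.0]
finger_gap: 41.6
```

Call:
{"method": "carry_out", "body": {"series": [[-0.4,0,-0.6,0,0,0,255],[-0.1,0,-0.6,0,0,0,255],[0,0,-0.3,0,0,0,255],[0,0,-0.2,0,0,0,255],[0,0,0,0,0,0,255]]}}

```text
time: 27.95
position: [680.2, 41.1, 28.8]
tcp_rot: [-0.002, 0.997, -0.071, 0.003]
ft_force: [-0.9, 1.6, -0.7]
finger_gap: 42.1
```

Call:
{"method": "carry_out", "body": {"series": [[0,0,-0.2,0,0,0,255],[0,0,-0.2,0,0,0,255],[0,0,-0.1,0,0,0,255],[0,0,0,0,0,0,255]]}}

```text
time: 28.28
position: [680.3, 41.3, 24.5]
tcp_rot: [-0.002, 0.997, -0.071, 0.004]
ft_force: [0.2, -0.0, -0.7]
finger_gap: 42.0
```

Call:
{"method": "carry_out", "body": {"series": [[0,0,-0.2,0,0,0,255],[0,0,-0.1,0,0,0,255],[0,0,0,0,0,0,255]]}}

```text
time: 28.53
position: [680.9, 41.5, 24.4]
tcp_rot: [-0.002, 0.997, -0.071, 0.004]
ft_force: [-0.2, 0.0, -1.4]
finger_gap: 41.9
```

Call:
{"method": "carry_out", "body": {"series": [[0,0,0,0,0,0,85],[0,0,0,0,0,0,85],[0,0,0,0,0,0,85],[0,0,0,0,0,0,85],[0,0,1,0,0,0,85],[0,0,3,0,0,0,85],[0,0,3,0,0,0,0],[0,0,2.5,0,0,0,0]]}}

```text
time: 29.2
position: [675.5, 41.6, 116.0]
tcp_rot: [-0.002, 0.997, -0.071, -0.002]
ft_force: [0.7, -0.1, 0.5]
finger_gap: 68.8
```

Call:
{"method": "carry_out", "body": {"series": [[-2,-0.6,1,0,0,0,0],[-3.5,-1,1,0,0,0,0],[-3.5,-1,0,0,0,0,0],[-2.8,-0.8,0,0,0,0,0],[-1.2,-0.4,0,0,0,0,0],[0,0,0,0,0,0,0],[0,0,0,0,0,0,0]]}}

```text
time: 29.78
position: [548.1, 2.7, 150.2]
tcp_rot: [-0.002, 0.997, -0.07, 0.008]
ft_force: [0.9, 0.9, 0.1]
finger_gap: 87.8
```

```bash
python3 - <<'E'
from h import *
tilt()
s=bot.get_image('side');t=bot.get_image('top')
for d in bot.pinpoint(s,'beaker')[:2]: print(d['confidence'],at_z(s,d['uv'],0))
cv2.imwrite('pics/b6.png',cv2.cvtColor(np.hstack([cv2.resize(s['pixels'][90:290,160:360],(400,400)),cv2.resize(t['pixels'][100:300,190:390],(400,400))]),4))
E
```

```text
pos [548.1   2.7 150.2] jaw 171.9 fix [-0.003  0.017  0.   ] gap 87.8 t 29.7833 F [0.9 0.9 0.1]
0.75 [526.38740844   1.04731918]
```

View pics/b6.png

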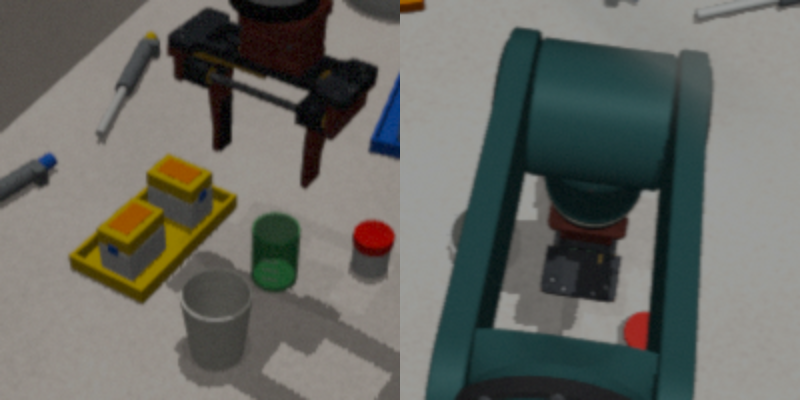

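Both tip boxes sit flat in the yellow tray, and the beaker is the last item.

Call:
{"method": "carry_out", "body": {"series": [[-1.2,-0.3,0,0,0.017,0,0],[-0.6,0,-2,0,0,0,0],[0,0,-3,0,0,0,0],[0,0,-2,0,0,0,0],[0,0,-0.5,0,0,0,0],[0,0,0,0,0,0,0]]}}

```text
time: 30.43
position: [535.7, -0.0, 72.8]
tcp_rot: [-0.001, 0.998, -0.068, 0.001]
ft_force: [0.1, -0.3, 0.4]
finger_gap: 87.7
```

Call:
{"method": "carry_out", "body": {"series": [[-0.3,-0.1,-1.5,0,0,0,0],[0,0,-1.8,0,0,0,0],[0,0,-0.8,0,0,0,0],[0,0,-0.2,0,0,0,0],[0,0,0,0,0,0,0]]}}

```text
time: 30.85
position: [536.4, -1.3, 31.4]
tcp_rot: [-0.001, 0.998, -0.068, 0.002]
ft_force: [-0.2, -0.0, -0.2]
finger_gap: 87.5
```

Call:
{"method": "carry_out", "body": {"series": [[-0.3,0,-0.3,0,0,0,255],[0,0,-0.1,0,0,0,255],[0,0,0,0,0,0,255],[0,0,0,0,0,0,255],[0,0,0,0,0,0,255],[0,0,0,0,0,0,255],[0,0,0,0,0,0,255],[0,0,0,0,0,0,255]], "force": 12}}

```text
time: 31.52
position: [536.1, -1.5, 31.2]
tcp_rot: [-0.001, 0.998, -0.068, 0.005]
ft_force: [0.2, -0.2, -0.8]
finger_gap: 49.0
```

Call:
{"method": "carry_out", "body": {"series": [[0,0,0,0,0,0,255],[0,0,0,0,0,0,255]]}}

```text
time: 31.68
position: [536.1, -1.5, 31.2]
tcp_rot: [-0.001, 0.998, -0.068, 0.005]
ft_force: [0.8, -1.1, 0.1]
finger_gap: 49.0
```

Call:
{"method": "carry_out", "body": {"series": [[0,0,1.5,0,0.01,0,255],[0,0,3,0,0,0,255],[0,0,3.5,0,0,0,255],[0,0,3,0,0,0,255],[-1,1,0.5,0,0,0,255],[-1.5,2.5,0,0,0,0,255],[-0.8,3.8,0,0,0,0,255],[-0.8,3.8,0,0,0,0,255]]}}

```text
time: 32.35
position: [493.6, 107.2, 149.5]
tcp_rot: [0.0, 0.997, -0.072, -0.0]
ft_force: [0.6, 0.3, 0.1]
finger_gap: 48.8
```

Call:
{"method": "carry_out", "body": {"series": [[-0.7,3.9,0,0,0,0,255],[-0.7,3.9,0,0,0,0,255],[-0.5,3.9,0,0,0,0,255],[-0.5,3.9,0,0,0,0,255],[-0.3,3.9,0,0,0,0,255],[0,3,0,0,0,0,255],[0,1.2,0,0,0,0,255],[0,0,0,0,0,0,255]]}}

```text
time: 33.02
position: [452.5, 360.6, 144.3]
tcp_rot: [0.0, 0.998, -0.07, -0.004]
ft_force: [-0.4, -0.4, -1.5]
finger_gap: 48.9
```

Call:
{"method": "carry_out", "body": {"series": [[0.9,0.7,0,0,0,0,255],[0.4,0.3,-2,0,0,0,255],[0,0,-3,0,0,0,255],[0,0,-2.5,0,0,0,255],[0,0,-1,0,0,0,255],[0,0,0,0,0,0,255],[0,0,0,0,0,0,255]]}}

```text
time: 33.6
position: [463.5, 361.9, 54.8]
tcp_rot: [0.004, 0.997, -0.071, -0.005]
ft_force: [0.5, 0.3, -0.7]
finger_gap: 49.0
```

```bash
python3 - <<'E'
from h import *
tilt()
s=bot.get_image('side');t=bot.get_image('top')
cv2.imwrite('pics/b7.png',cv2.cvtColor(np.hstack([cv2.resize(s['pixels'][200:420,160:380],(400,400)),cv2.resize(t['pixels'][180:320,60:200],(400,400))]),4))
E
```

```text
pos [463.5 361.9  54.8] jaw 171.9 fix [ 0.007 -0.011  0.   ] gap 49.0 t 33.6 F [ 0.5  0.3 -0.7]
```

View pics/b7.png

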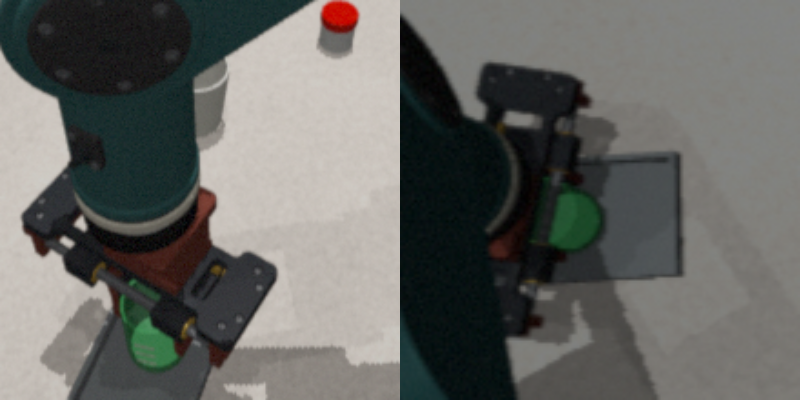

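The beaker hangs over the middle of the grey tray, clear of its walls.

Call:
{"method": "carry_out", "body": {"series": [[0.1,0.5,-0.5,0.007,-0.011,0,255],[0,0.2,-0.6,0,0,0,255],[0,0,-0.3,0,0,0,255],[0,0,-0.1,0,0,0,255],[0,0,0,0,0,0,255]]}}

```text
time: 34.12
position: [468.3, 372.1, 44.0]
tcp_rot: [-0.004, 0.997, -0.071, 0.005]
ft_force: [0.9, 0.7, -0.4]
finger_gap: 48.6
```

Call:
{"method": "carry_out", "body": {"series": [[-0.2,0,-0.4,-0.005,0.008,0,255],[0,0,-0.2,0,0,0,255],[0,0,-0.2,0,0,0,255],[0,0,-0.1,0,0,0,255],[0,0,0,0,0,0,255]]}}

```text
time: 34.53
position: [466.2, 372.7, 34.7]
tcp_rot: [-0.001, 0.998, -0.07, 0.001]
ft_force: [0.5, 0.3, 2.4]
finger_gap: 48.9
```

Call:
{"method": "carry_out", "body": {"series": [[0,0,0,0,0,0,255],[0,0,0,0,0,0,40],[0,0,0,0,0,0,40],[0,0,0,0,0,0,40],[0,0,0,0,0,0,40],[0,0,0,0,0,0,40],[0,0,1.5,0,0,0,40],[0,0,3,0,0,0,40]]}}

```text
time: 35.2
position: [462.9, 370.2, 75.4]
tcp_rot: [0.002, 0.998, -0.07, -0.003]
ft_force: [-0.3, 0.0, 1.0]
finger_gap: 74.3
```

Call:
{"method": "carry_out", "body": {"series": [[0,0,3,0,0,0,40],[0,0,3.5,0,0,0,40],[0,0,3.5,0,0,0,40],[-2,3,2,0,0,0,40],[-2,3,2,0,0,0,40],[-2,3,0,0,0,0,40],[-1,1,0,0,0,0,40],[0,0,0,0,0,0,40]]}}

```text
time: 35.87
position: [393.1, 473.7, 229.7]
tcp_rot: [-0.002, 0.997, -0.073, 0.0]
ft_force: [0.3, -0.3, 0.4]
finger_gap: 74.1
```

```bash
python3 - <<'E'
from h import *
tilt();print(bot.state()['joint_vel'].round(3))
s=bot.get_image('side');t=bot.get_image('top')
cv2.imwrite('pics/c_s.png',cv2.cvtColor(cv2.resize(s['pixels'],(800,600)),4));cv2.imwrite('pics/c_t.png',cv2.cvtColor(cv2.resize(t['pixels'],(800,600)),4))
for p in(t,s):
    for l in('paper_cup','red_pot','bottle_1','beaker','tipbox_1'):
        for d in bot.pinpoint(p,l)[:2]: print(l,round(d['confidence'],2),at_z(p,d['uv'],0).round(1))
E
```

```text
pos [393.1 473.7 229.7] jaw 171.6 fix [-0.004  0.001  0.   ] gap 74.1 t 35.8667 F [ 0.3 -0.3  0.4]
[ 0.009 -0.003 -0.007 -0.005 -0.001 -0.009]
paper_cup 0.58 [544.7 111.8]
red_pot 0.79 [446.6 -58.4]
bottle_1 0.98 [ 465.1 -291.5]
bottle_1 0.68 [ 474.  -383.1]
beaker 0.72 [467.1 375.6]
beaker 0.45 [675.1   2.4]
tipbox_1 0.92 [682.2  41.3]
tipbox_1 0.55 [681.4 -50. ]
red_pot 0.75 [446.3 -59.6]
red_pot 0.62 [459.3 379. ]
bottle_1 0.35 [ 470.1 -316.2]
beaker 0.67 [464.7 370.9]
```

View pics/c_s.png

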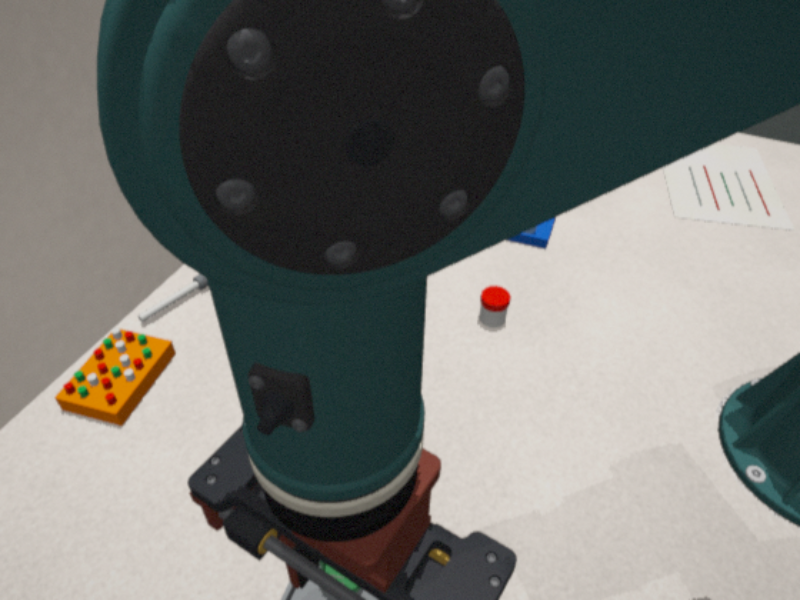

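View pics/c_t.png

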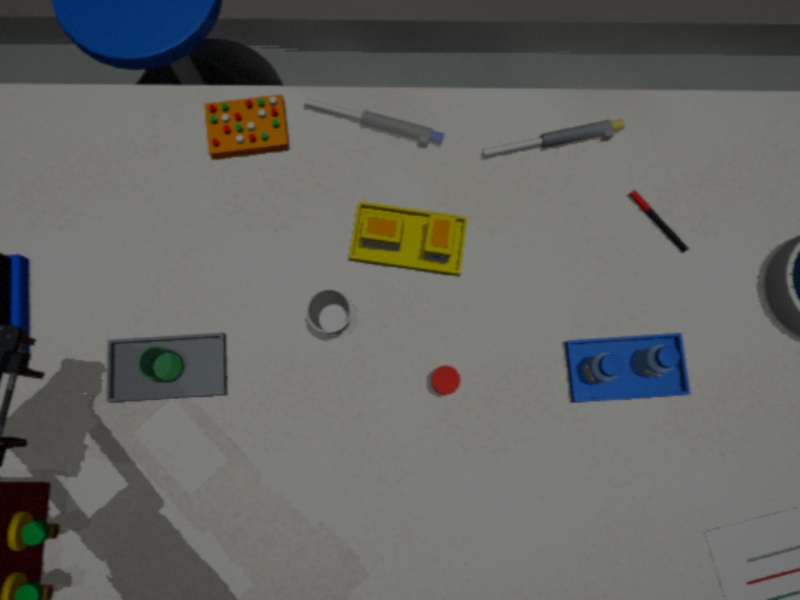

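The top view shows everything in its tray. The cup (329,313) and pot (445,380) are where they were, and nothing is touching the arm. I'll hand the job in.

```bash
python3 -c "
from station import bot
print(bot.finish_job())"
```

```text
the job is handed in; nothing more can be done
None
```

I sorted all five things and handed the job in at about 36 s. The order was two bottles into the blue tray, two tip boxes into the yellow tray, then the beaker into the grey washing-up tray. Each was lowered until height or force suggested contact with the tray floor, then released.

- **First grasp:** my first try gripped a bottle at the cap, but the fingertips met its sloping shoulder. I let go and gripped the straight body instead.
- **Second bottle:** the force reading never dropped clearly at set-down, so I judged contact by its height matching the expected value to within about 0.1 mm. Pictures afterwards showed it upright.
- **Last checks:** the final top picture shows all five upright inside the right trays, with the cup and pot unmoved by eye. The gripper was clear, with forces near zero.
- **Disagreements:** the networks put the cup about 5 mm from its first estimate, which looks like noise because it sits at the same pixels. They also gave some low-confidence false hits for the beaker and the pot. In the last side picture the arm hid most of the trays, so the final check rests mainly on the top picture and earlier side pictures. The side pictures never showed the beaker after release.

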